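# Load a filmed plate by its edges and hold the sprung clamp past its click

### The job

Pick the blue-filmed silver plate off its wooden stand, gripping only its edges and never touching the film on its face, set it down flat (not dropped) film up in the pocket of the sprung plate clamp and let go of it. Then push the red post of the blue tensioner arm towards the plate until the ratchet pawl has clicked over the tooth, go on about a centimetre, and finish while still holding the arm there with the gripper, so that the idler block presses on the plate and the gripper, not the pawl, carries the spring. Leave the bare copper plate and everything else on the bench where it is.

Things in the scene. Friction and masses are not known exactly. Their poses are not given: they have to be found in the camera images.
- plate_centre (a point): centre of the loose plate to load: silver-coloured metal 50 (its x) x 70 (its y) x 5 mm, 150 g (+-25 %), with a blue film 42 x 62 x 1 mm on the middle of its top face. The point is 3 mm above the underside; z up. It lies on a fixed stand 36 (x) x 60 x 24 mm high and overhangs it by 7 mm at the long edges: grip across x from above, tips up to 9 mm below its underside.
- clamp: grey fixed clamp fixture, about 0.26 m long, base 10 mm thick; origin on the bench under the centre of its pocket, z up, +y is the clamping direction (from the arm to the pocket). The arm's pivot is at x = +30, y = -140 mm. Near the pivot, the pawl and the arm nothing but the post is higher than 52 mm.
- pocket (a point): centre of the pocket's floor, 30 mm above the bench (axes as the clamp): a pedestal 36 (x) x 66 (y) mm. Steel fence at y = +39.5 mm, yellow idler block at y = -39.5 mm, four lugs 9 mm long at y = +-30 mm, their inner faces at x = +-28 mm, 4 mm higher than the floor. The plate's 70 mm side goes along y, with play of 3 mm each side in x and 4.5 mm in y; fingers fit between the lugs.
- tensioner (a joint): angle of the blue tensioner arm (rad): 0 at rest, growing clockwise seen from above as the red post is pushed towards clamp +y. The pawl rides the tooth from about 0.08 and clicks in behind it at about 0.37; let go, the arm then falls back to about 0.355. Stop at 0.60. Hold it between 0.44 and 0.58. Pushing and holding take 5 to 12 N at the post.
- post (a point): middle of the red upright post at the arm's end, 65 mm above the bench: round, 18 mm in diameter, from 42 to 86 mm above the bench, 110 mm from the pivot's axis, on which it swings; at rest at x = -73, y = -178 mm of the clamp. The arm below it is 33 to 44 mm above the bench and 26 mm wide there. Push it on the side away from the pocket.
- pawl (a joint): how far the small orange ratchet pawl with a steel nose is pushed out (m): 0 when in, about 0.0045 on top of the tooth; it goes back to 0 with the click.
- idler: yellow idler block 34 x 16 x 16 mm, on springs, driven 30 mm per rad of the arm (it meets a plate lying at the fence at 0.30 rad), 26 to 42 mm above the bench; origin in the middle of the face that presses on the plate's short edge, at bench height.
- copper_plate: bare copper plate of the same size on the other, like stand: leave it. Origin at the centre of its underside.
- wax_block: orange block of wax 55 x 40 x 26 mm, leave it
- mallet: hammer 220 mm long lying on the bench, leave it; origin near its middle
- bur_stand: white round stand 72 mm across, full of burs, 90 mm high, leave it
- jar: amber jar 56 mm across, 65 mm high, leave it
- caliper: dial caliper 140 mm long lying on the bench, 14 mm high, leave it
- needle_file: file with a dark wooden handle, 190 mm long, 12 mm high, leave it
Mind the look-alikes: they are no part of the job. Of the things shaped like the part that bears plate_centre, the bare steel one is meant.

How it is judged:
By the outcome, as a careful person would: the job done as asked, in the order asked, and still so for the second after the job is handed in, while the arm keeps its last pose, push and grip.
It also fails if it takes over 51 s, if anything falls off the work surface, if the arm or the gripper's body presses on something with over 40 N, if the wrist force passes 120 N, or if a joint passes its speed limit or range.

### The arm

A 6-joint arm with a two-finger parallel gripper is mounted at the origin on the work surface. World frame = base frame: x ahead of the robot, y to its left, z up, the work surface at z = 0. Lengths are in m, angles in rad, forces in N, time in s.
With the tool pointing down it reaches from about 0.35 to 0.85 m from the base axis. Payload 8.1 kg.
Tool frame: the origin (TCP) lies midway between the tips of the shut fingers; the grasp point (between the pads) lies 19 mm behind it; z points along the fingers, y is the line along which they close (so a half turn about z gives the same grasp; the last joint's range is limited). The gripper opens to 93 mm and grips with 3 to 60 N. Pads are 15 mm wide; open, the fingers measure 128 mm over their backs; the gripper's body (75 mm by 188 mm) begins 65 mm behind the grasp point.
Start: joints at [-0.085, 0.13, 1.488, -0, 1.523, -0.085], TCP at [0.6, 0, 0.219] pointing down, gripper open.
Joint ranges: [-2.96, 2.96], [-0.89, 2.26], [0.02, 2.5], [-1.34, 4.48], [0, 2.73], [-2.66, 2.66]. Speed limits (rad/s): [2.39, 2.39, 2.79, 3.14, 3.14, 3.14].

### API

Orientations are given as a rotation vector (axis times angle).
In Python, from plant import read_state, read_camera, get_calibration, close_job gives the robot as it stands.
- The arm moves only by the shell command python3 -m crank 'ROWS' [FORCE]. ROWS is JSON, a list that holds one entry, the list of rows, each a list of 7 numbers: the gripper's target within -1 to 1 (fully open at 1, half-way at 0, shut at -1), then the shift along the tool's x, y, z as a fraction of full scale, then the turn, a rotation vector about the tool's x, y, z as a fraction of full scale. In form: [[[grip, x, y, z, rx, ry, rz], ...]]. A call has exactly 5 rows; each row is the pose to reach, as a shift and turn from the pose commanded when the call began, along the tool's axes at that moment; what a row does not reach only later rows make up. Full scale, the value 1, is 0.5 m for a shift and 90 degrees for a turn. A row lasts 1/8 s, in which the tool goes at most 62.5 mm and 10.7 degrees, less where a joint would pass 70% of its speed; a pose out of reach is approached as far as the arm can. A call with a number of a shift or a turn outside -1 to 1 is refused whole. A call with a gripper value outside its range is refused whole. The fingers move at their own pace and stop on an object; FORCE is the grip in N (left out, the last holds). Time passes only in rows, so rows that repeat a pose let the fingers close, or fill a call up. It gives the time, the measured TCP pose, the force, the opening and the grip force at its end, in the units of the state.
- read_state(): the state, without advancing time (a new reading comes with each control period).
- read_camera(name): name is "scene" or "side" or "wrist"; returns the picture (480x640x3 uint8, red, green, blue); there is no depth.
- get_calibration(name): a dict with "fx", "fy", "cx", "cy" (pixels), "eye" and "orientation" of the camera in the world; the wrist camera has in their place "mount" (4x4, takes a point from camera to tool coordinates, whose origin is the TCP and whose axes are the flange's). Camera axes: x right, y down, z forward; pixel columns grow to the right and rows downward; lengths in m; the calibration is good to about 2 mm. A picture is of the moment at which its call begins: read the wrist's pose just before it. get_calibration takes no time and is no camera call.
- close_job(): hands the job in; it is judged then, once.
The state is a dict: "t": time; "q": joint angles; "dq": joint speeds; "joint_torque": joint torques, N m; "tool_pos": TCP position; "orientation": TCP orientation; "force": force on the tool from outside, world axes, zero at the start; "wrist_torque": the same for the moment, N m; "opening": finger opening in m; "gripper_force": force on a finger pad.
Only numpy, scipy, OpenCV 4.12 (cv2) and the standard library are available. Lean on these libraries where they do the work, as an engineer would, in place of code of your own. Each camera call takes 0.05 s, during which the arm holds its last target. There are 200 camera calls.

## Working session

There is one attempt and no reset: what is moved stays moved. The work goes in short steps, Python scripts to look and compute and a shell command to move; the robot and the scene stay as the last step left them, time stands still between calls to the robot, and variables do not carry over. Pictures are saved under pics/ and viewed, at most 10 in all, crops included, and the job is handed in when it is done.

```bash
mkdir -p pics; ls
python3 - <<'E'
from plant import *
import cv2
s=read_state();print({k:s[k] for k in('t','tool_pos','orientation','opening')})
for n in("scene","side","wrist"):
    cv2.imwrite(f"pics/{n}0.png",read_camera(n)[:,:,::-1]);print(n,get_calibration(n))
E
```

```text
pics
{'t': 0.0, 'tool_pos': array([5.99450535e-01, 7.38374528e-05, 2.17617112e-01]), 'orientation': array([-2.22047858e+00, -2.22047818e+00,  1.85819758e-03]), 'opening': 0.0931512686141984}
scene {'fx': 604.3338197433216, 'fy': 604.3338197433216, 'cx': 310.4975164942451, 'cy': 241.13691540861691, 'eye': array([1.50312335, 0.60881001, 0.84290728]), 'orientation': array([-1.17785295, -2.14213057,  1.11515182])}
side {'fx': 574.8726935271584, 'fy': 574.8726935271584, 'cx': 323.4168344497243, 'cy': 230.9648917782529, 'eye': array([0.38216773, 0.98411248, 1.20377947]), 'orientation': array([-0.24757266,  2.86228993, -1.07975479])}
wrist {'fx': 362.3626173378609, 'fy': 362.3626173378609, 'cx': 313.70399267697223, 'cy': 235.18048598339263, 'mount': array([[ 1.01574645e-04, -9.62312071e-01, -2.71947546e-01,
         7.43668855e-02],
       [ 9.99999603e-01, -1.42967053e-04,  8.79410493e-04,
        -7.02978641e-06],
       [-8.85146872e-04, -2.71947527e-01,  9.62311674e-01,
        -1.67239429e-01],
       [ 0.00000000e+00,  0.00000000e+00,  0.00000000e+00,
         1.00000000e+00]])}
```

View pics/scene0.png

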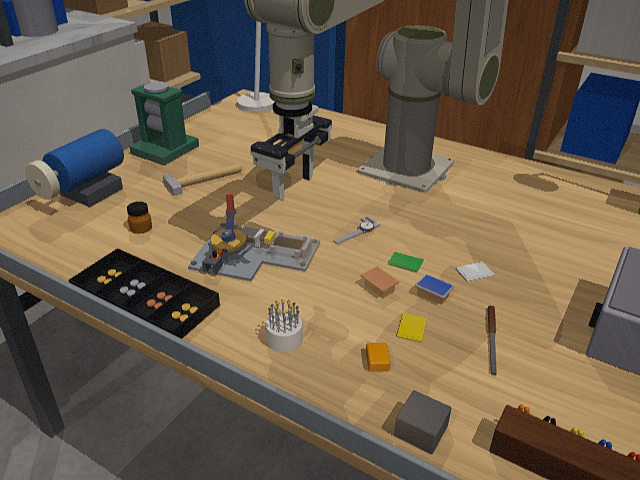

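View pics/side0.png

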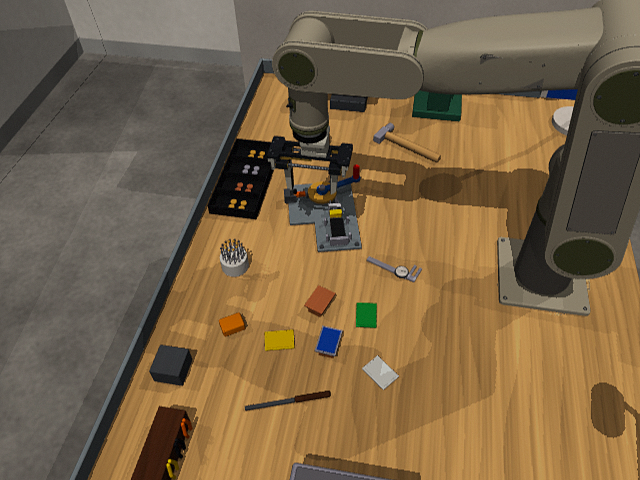

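The scene picture shows these candidates (scene px / side px):
- blue-filmed plate: (435,288) / (329,341)
- copper plate: (379,282) / (320,300)
- flat green card: (405,262)
- flat yellow card: (412,327)
- white card: (475,271)

I choose the blue-filmed one. The clamp is at scene (255,245), side (330,215). Next I'll take close crops.

Run:
```python
import cv2,numpy as np
a=cv2.imread("pics/scene0.png");b=cv2.imread("pics/side0.png")
R=lambda im,x,y,w,h,k:cv2.resize(im[y:y+h,x:x+w],None,fx=k,fy=k,interpolation=cv2.INTER_CUBIC)
# top: scene clamp (185..325 x 185..285) k4=560x400... layout 800x600
o=np.zeros((600,800,3),np.uint8)
o[:300,:400]=R(a,190,190,133,100,3)[:300,:400] if 0 else cv2.resize(a[190:290,190:323],(400,300),interpolation=2)
o[:300,400:]=cv2.resize(b[160:260,270:403],(400,300),interpolation=2)
o[300:,:400]=cv2.resize(a[250:325,355:455],(400,300),interpolation=2)
o[300:,400:]=cv2.resize(b[280:355,290:390],(400,300),interpolation=2)
cv2.imwrite("pics/c1.png",o)
```

```text
(no output)
```

View pics/c1.png

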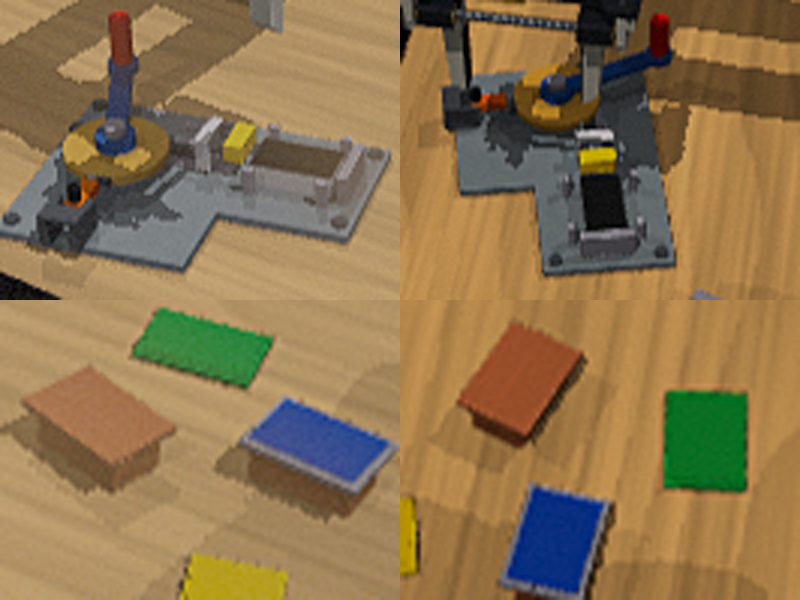

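```bash
cat > h.py <<'E'
import numpy as np,cv2
from plant import *
from scipy.spatial.transform import Rotation as Ro
def cam(n,s=None):
    c=get_calibration(n)
    if n=="wrist":
        T=np.eye(4);T[:3,:3]=Ro.from_rotvec(s["orientation"]).as_matrix();T[:3,3]=s["tool_pos"];T=T@c["mount"]
        return c,T[:3,:3],T[:3,3]
    return c,Ro.from_rotvec(c["orientation"]).as_matrix(),np.array(c["eye"])
def px2w(C,p,z):
    c,R,e=C;p=np.atleast_2d(p).astype(float)
    d=np.c_[(p[:,0]-c["cx"])/c["fx"],(p[:,1]-c["cy"])/c["fy"],np.ones(len(p))]@R.T
    return e+d*((z-e[2])/d[:,2])[:,None]
def w2px(C,X):
    c,R,e=C;d=(np.atleast_2d(X)-e)@R
    return np.c_[d[:,0]/d[:,2]*c["fx"]+c["cx"],d[:,1]/d[:,2]*c["fy"]+c["cy"]]
E
python3 - <<'E'
from h import *
np.set_printoptions(precision=4,suppress=True)
S,D=cam("scene"),cam("side")
f=lambda P,ox,oy,x0,y0,k:(np.array(P,float)-[ox,oy])/k+[x0,y0]
print("plate scene",px2w(S,f([(243,443),(287,399),(397,447),(356,491)],0,300,355,250,4),.029)[:,:2])
print("plate side",px2w(D,f([(530,486),(610,500),(597,597),(502,585)],400,300,290,280,4),.029)[:,:2])
print("cu scene",px2w(S,f([(24,400),(90,367),(175,430),(110,462)],0,300,355,250,4),.029)[:,:2])
print("post top",px2w(S,f([(120,15)],0,0,190,190,3.),.086),px2w(D,f([(660,18)],400,0,270,160,3.),.086))
print("base side LL,LR",px2w(D,f([(545,273),(676,262),(540,188),(458,193)],400,0,270,160,3.),.010)[:,:2])
print("base scene R,B",px2w(S,f([(390,153),(347,240),(217,216),(186,268)],0,0,190,190,3.),.010)[:,:2])
print("ped side",px2w(D,f([(586,178),(622,178),(627,230),(585,230)],400,0,270,160,3.),.03)[:,:2])
E
```

```text
plate scene [[0.5322 0.2663]
 [0.4842 0.2709]
 [0.4911 0.3369]
 [0.537  0.3322]]
plate side [[0.5256 0.2652]
 [0.4773 0.2667]
 [0.4747 0.3315]
 [0.5297 0.3331]]
cu scene [[0.5624 0.1502]
 [0.5164 0.167 ]
 [0.5417 0.231 ]
 [0.5847 0.2137]]
post top [[ 0.5207 -0.2408  0.086 ]] [[ 0.5166 -0.2447  0.086 ]]
base side LL,LR [[ 0.5806  0.0234]
 [ 0.4667 -0.0088]
 [ 0.6039 -0.0768]
 [ 0.6782 -0.0579]]
base scene R,B [[ 0.4765 -0.0072]
 [ 0.5917  0.0255]
 [ 0.6199 -0.0746]
 [ 0.684  -0.0562]]
ped side [[ 0.5605 -0.0784]
 [ 0.5278 -0.0839]
 [ 0.5137 -0.0219]
 [ 0.5509 -0.0156]]
```

```bash
python3 -m crank '[[[1,0.12,-0.036,0.02,0,0,0],[1,0.24,-0.072,0.05,0,0,0],[1,0.36,-0.11,0.08,0,0,0],[1,0.48,-0.146,0.1,0,0,0],[1,0.6,-0.183,0.115,0,0,0]]]' 30
python3 -m crank '[[[1,0,0,0,0,0,0],[1,0,0,0,0,0,0],[1,0,0,0,0,0,0],[1,0,0,0,0,0,0],[1,0,0,0,0,0,0]]]'
python3 - <<'E'
from h import *
s=read_state();im=read_camera("wrist");np.savez("w1.npz",**{k:s[k] for k in("tool_pos","orientation")})
cv2.imwrite("pics/w1.png",im[:,:,::-1]);print(s["tool_pos"],s["orientation"],s["force"])
print(w2px(cam("wrist",s),[[.508,.3,.03]]))
E
```

```text
t: 0.78
tool_pos: [0.5093, 0.2952, 0.1611]
orientation: [-2.222, -2.221, 0.001]
force: [1.4, 0.8, 0.1]
opening: 0.0929
gripper_force: 0.0
t: 1.4
tool_pos: [0.511, 0.2929, 0.1622]
orientation: [2.223, 2.22, 0.0]
force: [0.1, -0.3, -0.1]
opening: 0.0931
gripper_force: 0.0
[0.51096386 0.29285582 0.16215053] [2.22295507e+00 2.21974651e+00 4.10721816e-04] [ 0.05224306 -0.32004309 -0.09620127]
[[309.82616338 215.41525176]]
```

View pics/w1.png

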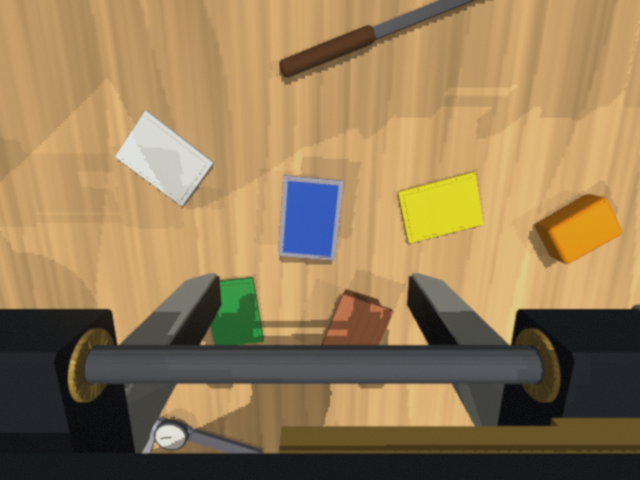

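The blue film with its silver border sits at corners (285,176), (342,180), (332,259), (279,257), so this is the right plate. The copper plate is at (358,318), below and to the right.

```bash
cat >> h.py <<'E'
def film(im,s,z,lo=(105,120,60),hi=(130,255,255),win=None):
    m=cv2.inRange(cv2.cvtColor(im,cv2.COLOR_RGB2HSV),lo,hi)
    n,l,st,ce=cv2.connectedComponentsWithStats(m);i=1+np.argmax(st[1:,4])
    cs,_=cv2.findContours((l==i).astype(np.uint8),0,1)
    P=px2w(cam("wrist",s),cs[0][:,0,:],z)[:,:2]
    (c,wh,a)=cv2.minAreaRect((P*1e4).astype(np.float32))
    return np.array(c)/1e4,np.array(wh)/1e4,a
E
python3 - <<'E'
from h import *
s=dict(np.load("w1.npz"));im=cv2.imread("pics/w1.png")[:,:,::-1].copy()
print(film(im,s,.030))
P=px2w(cam("wrist",s),[(285,176),(342,180),(332,259),(279,257)],.029)[:,:2];print(P,P.mean(0))
E
```

```text
(array([0.50779692, 0.29665386]), array([0.06172546, 0.04152172]), 84.64563751220703)
[[0.4876901  0.33301986]
 [0.53469186 0.32966883]
 [0.52728734 0.26059221]
 [0.48082061 0.26252916]] [0.50762248 0.29645252]
```

```bash
python3 -m crank '[[[1,0.0076,-0.0064,0.06,0,0,0.059],[1,0.0076,-0.0064,0.12,0,0,0.059],[1,0.0076,-0.0064,0.18,0,0,0.059],[1,0.0076,-0.0064,0.204,0,0,0.059],[1,0.0076,-0.0064,0.204,0,0,0.059]]]'
python3 - <<'E'
from h import *
s=read_state();R=Ro.from_rotvec(s["orientation"]).as_matrix()
print(s["tool_pos"],R)
print("tool d/0.5",R.T@(np.array([.5078,.2967,.0165])-s["tool_pos"])/.5)
im=read_camera("wrist");cv2.imwrite("pics/w2.png",im[:,:,::-1]);print(film(im,s,.030))
E
```

```text
t: 2.08
tool_pos: [0.5068, 0.2971, 0.0594]
orientation: [-2.322, -2.116, 0.002]
force: [0.1, 0.7, -0.1]
opening: 0.0929
gripper_force: 0.0
[0.50679537 0.29711261 0.05939715] [[ 9.27311842e-02  9.95690092e-01 -1.47220929e-03]
 [ 9.95690859e-01 -9.27322412e-02 -6.66621244e-04]
 [-8.00269436e-04 -1.40404876e-03 -9.99998694e-01]]
tool d/0.5 [-0.00056669  0.00219758  0.08579178]
(array([0.50767227, 0.2967041 ]), array([0.0615371 , 0.04184713]), 84.68966674804688)
```

```bash
python3 -m crank '[[[1,0,0.002,0.04,0,0,0],[1,0,0.002,0.07,0,0,0],[1,0,0.002,0.085,0,0,0],[1,0,0.002,0.085,0,0,0],[0.3,0,0.002,0.085,0,0,0]]]' 25
python3 -m crank '[[[-1,0,0,0,0,0,0],[-1,0,0,0,0,0,0],[-1,0,0,0,0,0,0],[-1,0,0,0,0,0,0],[-1,0,0,0,0,0,0]]]' 25
```

```text
t: 2.75
tool_pos: [0.5086, 0.2976, 0.0179]
orientation: [2.322, 2.116, 0.001]
force: [-0.1, 0.5, 0.8]
opening: 0.087
gripper_force: 0.0
t: 3.38
tool_pos: [0.5083, 0.2974, 0.0176]
orientation: [-2.322, -2.116, -0.0]
force: [0.5, -0.8, 1.5]
opening: 0.0494
gripper_force: 25.0
```

```bash
python3 -m crank '[[[-1,0,0,-0.03,0,0,0],[-1,0,0,-0.09,0,0,0],[-1,0,0,-0.16,0,0,0],[-1,0,0,-0.23,0,0,0],[-1,0,0,-0.29,0,0,0]]]'
python3 -m crank '[[[-1,-0.07,0.016,0,0,0,-0.02],[-1,-0.15,0.034,0,0,0,-0.05],[-1,-0.23,0.052,0,0,0,-0.08],[-1,-0.32,0.073,0,0,0,-0.11],[-1,-0.41,0.094,0,0,0,-0.14]]]'
python3 -m crank '[[[-1,-0.09,0.02,0,0,0,-0.02],[-1,-0.18,0.041,0,0,0,-0.045],[-1,-0.28,0.064,0,0,0,-0.065],[-1,-0.38,0.087,0,0,0,-0.08],[-1,-0.466,0.106,0,0,0,-0.094]]]'
python3 -m crank '[[[-1,0,0,0,0,0,0],[-1,0,0,0,0,0,0],[-1,0,0,0,0,0,0],[-1,0,0,0,0,0,0],[-1,0,0,0,0,0,0]]]'
python3 - <<'E'
from h import *
s=read_state();im=read_camera("wrist");np.savez("w3.npz",**{k:s[k] for k in("tool_pos","orientation")})
cv2.imwrite("pics/w3.png",im[:,:,::-1]);cv2.imwrite("pics/w3c.png",cv2.resize(im[0:270,160:520],(800,600),interpolation=2)[:,:,::-1])
print(Ro.from_rotvec(s["orientation"]).as_matrix()[:,0]);print(film(im,s,s["tool_pos"][2]+.0132))
E
```

```text
t: 4.0
tool_pos: [0.5085, 0.2975, 0.165]
orientation: [2.322, 2.116, 0.002]
force: [0.6, 0.8, -2.6]
opening: 0.0496
gripper_force: 25.0
t: 4.62
tool_pos: [0.5362, 0.0876, 0.1634]
orientation: [2.073, 2.36, 0.001]
force: [0.3, -0.2, -2.0]
opening: 0.0494
gripper_force: 25.0
t: 5.25
tool_pos: [0.6186, -0.1374, 0.1634]
orientation: [1.895, 2.504, 0.0]
force: [0.8, 0.3, -2.0]
opening: 0.0496
gripper_force: 25.0
t: 5.88
tool_pos: [0.6182, -0.1348, 0.1626]
orientation: [1.895, 2.506, 0.0]
force: [-0.5, 0.2, -1.7]
opening: 0.0498
gripper_force: 25.0
[-2.72314707e-01  9.62208240e-01 -4.98332808e-05]
(array([ 0.61737817, -0.13181942]), array([0.04201797, 0.05476845]), 15.800203323364258)
```

View pics/w3c.png

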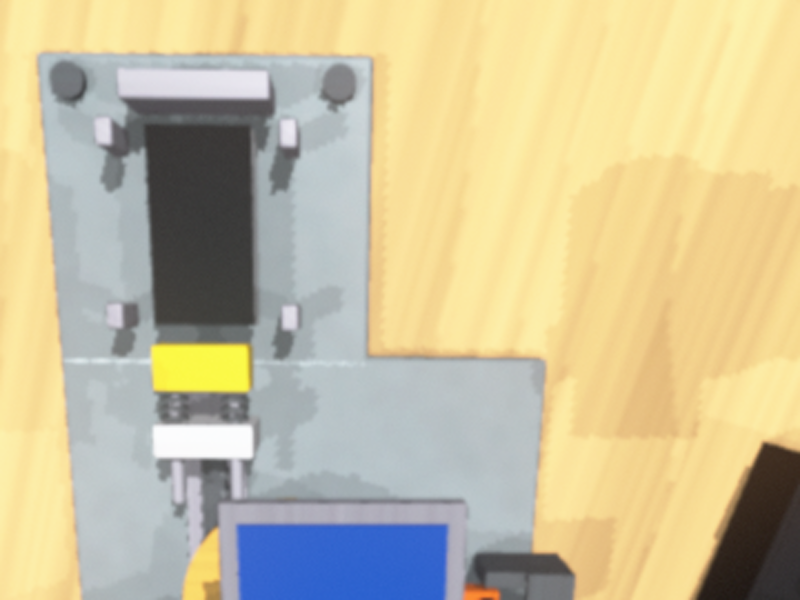

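The crop shows the empty black pocket floor at (147,126), (252,126), (254,322), (154,324). The four lugs are around it, with the steel fence above and the yellow idler at (201,367). The held plate is at the bottom, with its front edge from (222,502) to (466,502).

Run:
```python
from h import *
np.set_printoptions(precision=4,suppress=True)
s=dict(np.load("w3.npz"));C=cam("wrist",s);g=lambda P:np.array(P,float)*.45+[160,0]
P=px2w(C,g([(147,126),(252,126),(254,322),(154,324)]),.03)[:,:2]
L=px2w(C,g([(111,131),(282,133),(124,316),(282,317)]),.034)[:,:2]
B=px2w(C,g([(38,54),(371,58),(545,360),(370,356)]),.01)[:,:2]
print(P,P.mean(0));print("lugs",L,L.mean(0));
v=lambda a,b:np.degrees(np.arctan2(*(b-a)[::-1]))
print("angs",v(P[0],P[1]),v(P[3],P[2]),v(P[3],P[0])-90,v(P[2],P[1])-90,v(L[0],L[1]),v(L[2],L[3]),v(L[2],L[0])-90,v(L[3],L[1])-90,v(B[0],B[1]),v(B[3],B[2]))
# held plate: front edge and film width at z=tcp+.012/.0132 (tip->plate geometry)
z=s["tool_pos"][2]
R=Ro.from_rotvec(s["orientation"]).as_matrix()
F=px2w(C,g([(222,502),(466,502)]),z+.0118);G=px2w(C,g([(237,524),(449,524)]),z+.0128)
print("tool frame",(F-s["tool_pos"])@R,(G-s["tool_pos"])@R)
```

```text
[[ 0.5193 -0.0281]
 [ 0.5536 -0.0184]
 [ 0.57   -0.0809]
 [ 0.5354 -0.0914]] [ 0.5446 -0.0547]
lugs [[ 0.509  -0.0334]
 [ 0.5644 -0.0183]
 [ 0.5254 -0.0913]
 [ 0.5796 -0.0763]] [ 0.5446 -0.0548]
angs 15.8130409151534 16.91890085423695 14.261565795303696 14.71476962036813 15.20013182829971 15.455783825663392 15.750344194971674 14.654761135416237 15.20013020137476 14.52081843798986
tool frame [[ 0.0347 -0.0239 -0.0118]
 [ 0.0347  0.0247 -0.0118]] [[ 0.0304 -0.021  -0.0128]
 [ 0.0304  0.0213 -0.0128]]
```

```bash
python3 -m crank '[[[-1,0.04,-0.02,0,0,0,0.003],[-1,0.09,-0.045,0,0,0,0.0055],[-1,0.15,-0.076,0.01,0,0,0.0055],[-1,0.194,-0.098,0.03,0,0,0.0055],[-1,0.194,-0.098,0.06,0,0,0.0055]]]'
python3 -m crank '[[[-1,0,0,0.05,0,0,0],[-1,0,0,0.1,0,0,0],[-1,0,0,0.14,0,0,0],[-1,0,0,0.14,0,0,0],[-1,0,0,0.14,0,0,0]]]'
python3 - <<'E'
from h import *
s=read_state();R=Ro.from_rotvec(s["orientation"]).as_matrix()
print(s["tool_pos"],R[:,0],"d",R.T@(np.array([.5446,-.0547,.0236])-s["tool_pos"])/.5)
im=read_camera("wrist");np.savez("w4.npz",**{k:s[k] for k in("tool_pos","orientation")})
cv2.imwrite("pics/w4.png",cv2.resize(im[60:330,130:490],(800,600),interpolation=2)[:,:,::-1])
E
```

```text
t: 6.55
tool_pos: [0.5445, -0.0543, 0.1327]
orientation: [1.904, 2.497, 0.001]
force: [-0.7, 0.4, -2.0]
opening: 0.0494
gripper_force: 25.0
t: 7.18
tool_pos: [0.5454, -0.0558, 0.0631]
orientation: [1.907, 2.496, 0.001]
force: [0.5, -0.6, -1.6]
opening: 0.0499
gripper_force: 25.0
[ 0.54539892 -0.05577939  0.063127  ] [-2.62935048e-01  9.64813443e-01 -4.24587795e-04] d [ 0.00253652 -0.00103279  0.07905218]
```

View pics/w4.png

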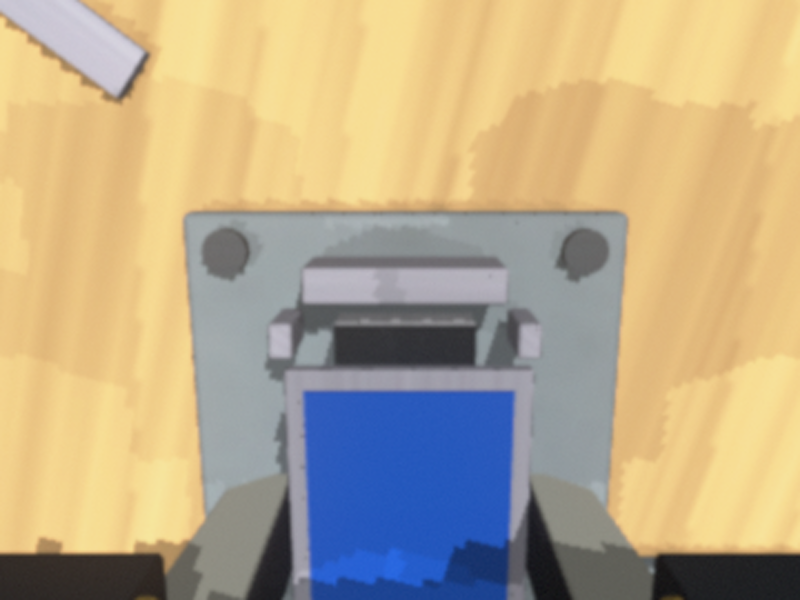

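The plate is just above the pocket. In the picture the lug inner faces are at (291,338) and (517,338), the fence's pocket-side edge is at y=303, and the plate's front edge runs (288,369)-(531,369).

Run:
```python
from h import *
np.set_printoptions(precision=4,suppress=True)
s=dict(np.load("w4.npz"));C=cam("wrist",s);g=lambda P:np.array(P,float)*.45+[130,60]
R=Ro.from_rotvec(s["orientation"]).as_matrix();z=s["tool_pos"][2]
t=lambda P,h:((px2w(C,g(P),h)-s["tool_pos"])@R)[:,:2]
print("lug",t([(291,339),(517,339)],.034));print("ped",t([(334,325),(476,325)],.03))
print("plate",t([(288,369),(531,369)],z+.0118));print("base",t([(187,213),(626,213)],.01))
w=px2w(C,g([(187,213),(626,213)]),.01);print(np.degrees(np.arctan2(*(w[1]-w[0])[1::-1])))
```

```text
lug [[ 0.0319 -0.0293]
 [ 0.0319  0.027 ]]
ped [[ 0.0346 -0.0189]
 [ 0.0346  0.0171]]
plate [[ 0.0346 -0.024 ]
 [ 0.0346  0.0244]]
base [[ 0.0611 -0.0593]
 [ 0.0611  0.0582]]
15.246696595100538
```

```bash
python3 -m crank '[[[-1,0.0034,-0.0018,0.02,0,0,0],[-1,0.0034,-0.0018,0.045,0,0,0],[-1,0.0034,-0.0018,0.06,0,0,0],[-1,0.0034,-0.0018,0.07,0,0,0],[-1,0.0034,-0.0018,0.074,0,0,0]]]'
python3 -m crank '[[[-1,0,0,0.001,0,0,0],[-1,0,0,0.002,0,0,0],[-1,0,0,0.003,0,0,0],[-1,0,0,0.004,0,0,0],[-1,0,0,0.004,0,0,0]]]'
```

```text
t: 7.85
tool_pos: [0.5432, -0.054, 0.0249]
orientation: [-1.907, -2.496, 0.0]
force: [1.1, 0.1, -1.5]
opening: 0.0497
gripper_force: 25.0
t: 8.48
tool_pos: [0.5435, -0.054, 0.0236]
orientation: [1.907, 2.496, 0.0]
force: [-0.1, 0.3, -1.9]
opening: 0.0498
gripper_force: 25.0
```

```bash
python3 -m crank '[[[-1,0,0,0.0005,0,0,0],[-1,0,0,0.001,0,0,0],[-1,0,0,0.0015,0,0,0],[-1,0,0,0.002,0,0,0],[-1,0,0,0.002,0,0,0]]]'
```

```text
t: 9.1
tool_pos: [0.5436, -0.0541, 0.0235]
orientation: [1.907, 2.497, -0.0]
force: [-6.0, 0.7, 10.6]
opening: 0.0495
gripper_force: 25.0
```

```bash
python3 -m crank '[[[-1,0,0,-0.001,0,0,0],[-1,0,0,-0.001,0,0,0],[0.2,0,0,-0.001,0,0,0],[0.4,0,0,-0.001,0,0,0],[0.4,0,0,-0.001,0,0,0]]]' 10
python3 -m crank '[[[0.5,0,0,0,0,0,0],[0.5,0,0,-0.02,0,0,0],[0.5,0,0,-0.07,0,0,0],[0.5,0,0,-0.14,0,0,0],[0.5,0,0,-0.2,0,0,0]]]'
python3 - <<'E'
from h import *
s=read_state();im=read_camera("wrist");np.savez("w5.npz",**{k:s[k] for k in("tool_pos","orientation")})
cv2.imwrite("pics/w5.png",cv2.resize(im[60:330,130:490],(800,600),interpolation=2)[:,:,::-1])
print(s["tool_pos"],film(im,s,.036))
E
```

```text
t: 9.72
tool_pos: [0.5434, -0.054, 0.0228]
orientation: [-1.907, -2.497, 0.0]
force: [-0.3, 0.0, -0.7]
opening: 0.0645
gripper_force: 0.0
t: 10.35
tool_pos: [0.5438, -0.0541, 0.1251]
orientation: [1.906, 2.496, 0.001]
force: [-0.3, -0.1, -1.0]
opening: 0.0701
gripper_force: 0.0
[ 0.54375874 -0.054075    0.12508409] (array([ 0.54357378, -0.05464443]), array([0.04184494, 0.06136475]), 15.246562004089355)
```

View pics/w5.png

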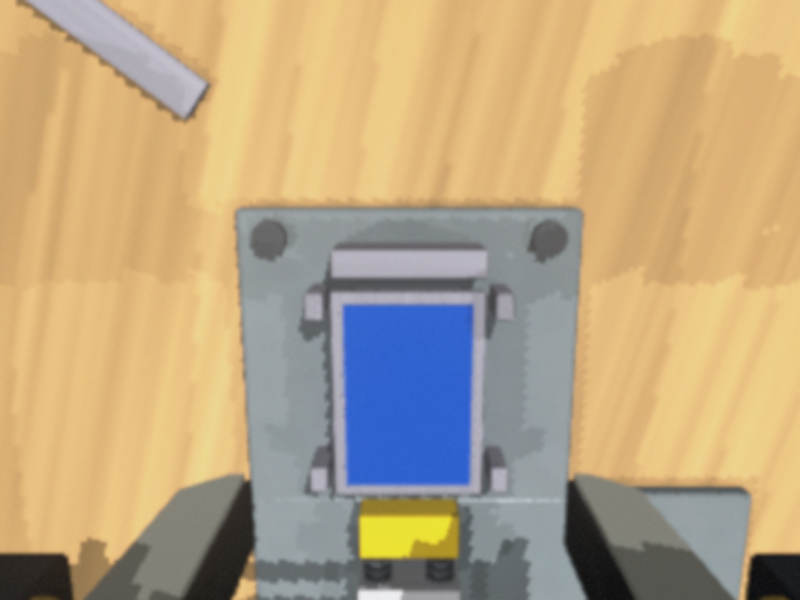

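The plate lies flat in the pocket, film up, inside all four lugs and between the fence and the yellow idler. Before the push I'll check that nothing stands in the approach.

```bash
python3 - <<'E'
from h import *
np.set_printoptions(precision=4,suppress=True)
S,D=cam("scene"),cam("side")
a=np.radians(15.25);x=np.array([np.cos(a),np.sin(a)]);y=np.array([-x[1],x[0]]);o=np.array([.5442,-.0547])
def cl(P):d=P[:,:2]-o;return np.c_[d@x,d@y]
print("mallet side",cl(px2w(D,[(378,132),(392,127),(438,157)],.015)))
print("mallet scene",cl(px2w(S,[(170,185),(242,169)],.015)))
print("jar",cl(px2w(S,[(139,217)],.03)))
s=read_state();print(s["tool_pos"],cl(np.array([s["tool_pos"]])))
E
python3 -m crank '[[[0,-0.04,-0.01,-0.04,0,0,0],[-0.5,-0.12,-0.03,-0.08,0,0,0],[-1,-0.2,-0.06,-0.09,0,0,0],[-1,-0.3,-0.1,-0.09,0,0,0],[-1,-0.39,-0.135,-0.09,0,0,0]]]' 40
```

```text
mallet side [[-0.1785 -0.4086]
 [-0.2279 -0.4294]
 [-0.3447 -0.2691]]
mallet scene [[-0.182  -0.4054]
 [-0.3283 -0.2516]]
jar [[ 0.0091 -0.3882]]
[ 0.5462 -0.0545  0.1298] [[ 0.002  -0.0004]]
t: 11.02
tool_pos: [0.5295, -0.2617, 0.1687]
orientation: [1.906, 2.496, 0.0]
force: [0.2, 0.6, 1.1]
opening: 0.0241
gripper_force: 0.0
```

```bash
python3 -m crank '[[[-1,-0.05,-0.01,0,0,0,0],[-1,-0.068,-0.015,0.02,0,0,0],[-1,-0.068,-0.015,0.08,0,0,0],[-1,-0.068,-0.015,0.12,0,0,0],[-1,-0.068,-0.015,0.12,0,0,0]]]'
python3 - <<'E'
from h import *
s=read_state();im=read_camera("wrist");np.savez("w6.npz",**{k:s[k] for k in("tool_pos","orientation")})
cv2.imwrite("pics/w6.png",im[:,:,::-1]);print(s["tool_pos"],s["opening"])
E
```

```text
t: 11.65
tool_pos: [0.5299, -0.2928, 0.1053]
orientation: [-1.903, -2.494, 0.0]
force: [0.2, -0.0, 0.7]
opening: 0.0003
gripper_force: 0.0
[ 0.52988343 -0.29284765  0.10526676] 0.00033390346994656157
```

View pics/w6.png

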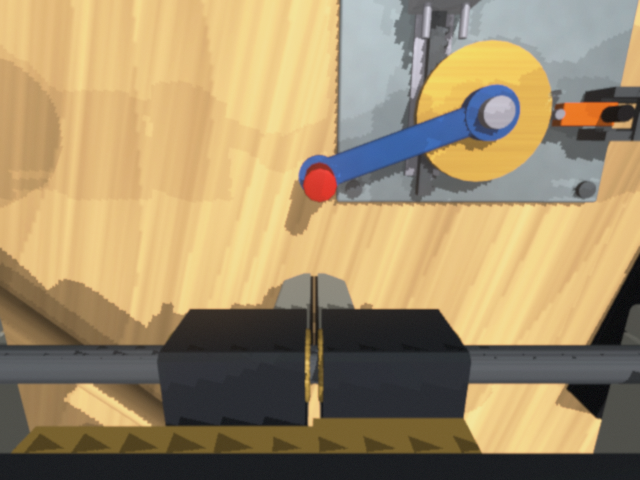

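The red post's top is at (320,184), the pivot at (498,113), and the shut fingertips at (314,275) are lined up behind the post.

Run:
```python
from h import *
np.set_printoptions(precision=4,suppress=True)
s=dict(np.load("w6.npz"));C=cam("wrist",s);R=Ro.from_rotvec(s["orientation"]).as_matrix()
t=lambda P,h:((px2w(C,P,h)-s["tool_pos"])@R)[:,:2]
print(R[:,0],"post",t([(320,184)],.086),"pivot",t([(498,113)],.052),w2px(C,[s["tool_pos"]]))
a=np.radians(15.25);x=np.array([np.cos(a),np.sin(a)]);y=np.array([-x[1],x[0]])
for q in((-.073,-.178),(.03,-.14)):
    w=np.r_[np.array([.5442,-.0547])+q[0]*x+q[1]*y,0];print("exp",((w-s["tool_pos"])@R)[:2])
```

```text
[-0.2639  0.9645  0.0038] post [[0.049  0.0031]] pivot [[0.0854 0.1063]] [[313.9025 287.3377]]
exp [0.0476 0.0038]
exp [0.0855 0.1069]
```

```bash
python3 -m crank '[[[-1,0,0,0.05,0,0,0],[-1,0,0,0.09,0,0,0],[-1,0,0,0.098,0,0,0],[-1,0.02,0,0.098,0,0,0],[-1,0.04,0,0.098,0,0,0]]]'
python3 -m crank '[[[-1,0.01,0,0,0,0,0],[-1,0.02,0,0,0,0,0],[-1,0.03,0,0,0,0,0],[-1,0.04,0,0,0,0,0],[-1,0.05,0,0,0,0,0]]]'
python3 -m crank '[[[-1,0.01,0,0,0,0,0],[-1,0.02,0,0,0,0,0],[-1,0.03,0,0,0,0,0],[-1,0.04,0,0,0,0,0],[-1,0.04,0,0,0,0,0]]]'
```

```text
t: 12.32
tool_pos: [0.5264, -0.275, 0.0599]
orientation: [1.906, 2.496, 0.0]
force: [0.1, 1.0, 0.8]
opening: 0.0003
gripper_force: 0.0
t: 12.95
tool_pos: [0.5191, -0.2518, 0.0591]
orientation: [1.907, 2.496, -0.002]
force: [-2.9, -9.1, 1.3]
opening: 0.0006
gripper_force: 3.7
t: 13.58
tool_pos: [0.5132, -0.2361, 0.0593]
orientation: [1.906, 2.493, -0.009]
force: [-1.1, -3.4, 0.5]
opening: 0.0004
gripper_force: 1.6
```

```bash
python3 -m crank '[[[-1,0.008,-0.002,0,0,0,0],[-1,0.016,-0.004,0,0,0,0],[-1,0.024,-0.005,0,0,0,0],[-1,0.03,-0.006,0,0,0,0],[-1,0.03,-0.006,0,0,0,0]]]'
python3 -m crank '[[[-1,0.008,0,0,0,0,0],[-1,0.016,0,0,0,0,0],[-1,0.022,0,0,0,0,0],[-1,0.022,0,0,0,0,0],[-1,0.022,0,0,0,0,0]]]'
python3 - <<'E'
from h import *
np.set_printoptions(precision=4,suppress=True)
s=read_state();im=read_camera("wrist");sc=read_camera("side");np.savez("w7.npz",**{k:s[k] for k in("tool_pos","orientation")})
o=np.zeros((480,800,3),np.uint8);o[:,:520]=im[:,120:];o[:,520:]=cv2.resize(sc[140:260,290:360],(280,480),interpolation=2)
cv2.imwrite("pics/w7.png",o[:,:,::-1])
a=np.radians(15.25);x=np.array([np.cos(a),np.sin(a)]);y=np.array([-x[1],x[0]]);d=s["tool_pos"][:2]-[.5442,-.0547];print(d@x,d@y)
E
```

```text
t: 14.2
tool_pos: [0.5081, -0.219, 0.0594]
orientation: [1.906, 2.494, -0.0]
force: [3.0, -6.1, -1.8]
opening: 0.0005
gripper_force: 3.1
t: 14.82
tool_pos: [0.5057, -0.2087, 0.0595]
orientation: [1.905, 2.494, 0.0]
force: [5.2, -7.0, -3.7]
opening: 0.0006
gripper_force: 3.8
-0.07766782794567999 -0.13846663148546204
```

View pics/w7.png

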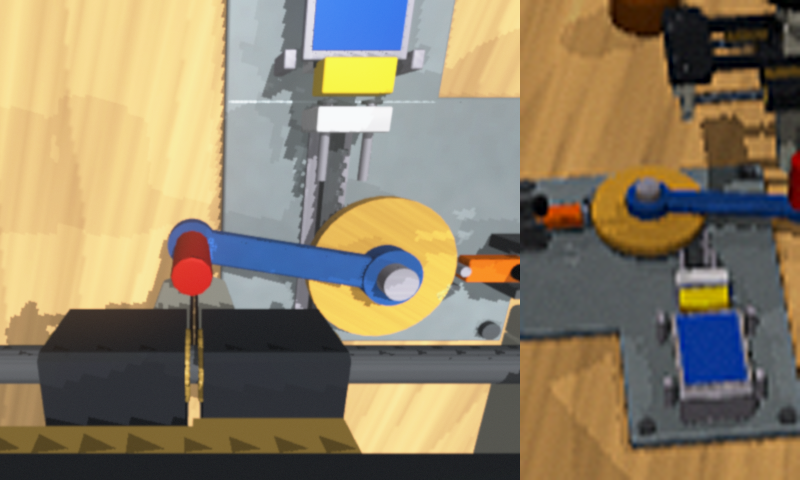

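The idler at (355,77) touches the plate's short edge. The arm has swung past the clamp's x direction, with the pivot at (400,285), the arm end at (190,243) and the post top at (192,278). The pawl nose at (463,270) sits in at the disc. I'll measure the angle.

Run:
```python
from h import *
np.set_printoptions(precision=4,suppress=True)
a=np.radians(15.25);x=np.array([np.cos(a),np.sin(a)]);y=np.array([-x[1],x[0]]);o=np.array([.5442,-.0547])
def cl(P):d=P[:,:2]-o;return np.c_[d@x,d@y]
for f,pts in(("w7",[((312,279),.086),((310,243),.044),((520,285),.052)]),("w6",[((320,184),.086),((498,113),.052)])):
    C=cam("wrist",dict(np.load(f+".npz")))
    for p,z in pts:
        c=cl(px2w(C,[p],z))[0];d=c-[.03,-.14];print(f,c,np.hypot(*d),"theta",np.radians(200.3)-np.arctan2(d[1],d[0])%(2*np.pi))
s=read_state();print(s["tool_pos"],s["force"])
```

```text
w7 [-0.0785 -0.1228] 0.10989404480644845 theta 0.511439663129015
w7 [-0.0797 -0.1201] 0.11147179590789356 theta 0.5341636375337822
w7 [ 0.03   -0.1406] 0.0006239301997114666 theta -1.1804055789654413
w6 [-0.0734 -0.1769] 0.10981034042267573 theta 0.011200082027043479
w6 [ 0.0296 -0.1403] 0.000506352637087275 theta -0.3957507246518257
[ 0.5057 -0.2088  0.0595] [ 4.9773 -7.3104 -3.0471]
```

```bash
python3 -m crank '[[[-1,0,0,0,0,0,0],[-1,0,0,0,0,0,0],[-1,0,0,0,0,0,0],[-1,0,0,0,0,0,0],[-1,0,0,0,0,0,0]]]' && python3 -c "
from plant import *
print(close_job())"
```

```text
t: 15.55
tool_pos: [0.5057, -0.2088, 0.0594]
orientation: [1.905, 2.494, 0.0]
force: [4.6, -7.5, -3.1]
opening: 0.0002
gripper_force: 3.8
the job is handed in; nothing more can be done
None
```

I handed the job in at 15.6 s: the blue-filmed plate lies flat, film up, in the clamp pocket, and the gripper is holding the tensioner arm at about 0.51 rad, past the ratchet click (inferred from the angle), with the idler against the plate.

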